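# Shut and lock the drive hatch of a tabletop potter's wheel

### The arm

A 7-joint arm with a two-finger parallel gripper is mounted at the origin on the work surface. World frame = base frame: x ahead of the robot, y to its left, z up, the work surface at z = 0. Lengths are in m, angles in rad, forces in N, time in s.
With the tool pointing down it reaches from about 0.425 to 0.925 m from the base axis. Payload 6.8 kg.
Tool frame: the origin (TCP) lies midway between the tips of the shut fingers; the grasp point (between the pads) lies r.grip_point_offset behind it (r.grip_point_offset is the distance from the TCP to the grasp point, in m); z points along the fingers, y is the direction in which the jaws open and shut (so a half turn about z gives the same grasp; the last joint's range is limited). The gripper opens to 85 mm and grips with 20 to 120 N. Pads are 22 mm wide; open, the fingers measure 114 mm over their backs; the gripper's body (76 mm by 85 mm) begins 54 mm behind the grasp point. The pads swing forward as they close: fully open they stand 13 mm farther back than shut.
Start: joints at [-1.284, 0.477, 0.022, 1.555, -0.011, 1.109, -0.083], TCP at [0.26, 0.623, 0.231] pointing down, gripper open.
Joint ranges: [-2.96, 2.96], [-0.34, 2.1], [-1.41, 1.46], [0.24, 2.44], [-1.37, 4.51], [0.17, 1.92], [-2.96, 2.96]. Speed limits (rad/s): [2.39, 2.39, 3.14, 3.14, 3.14, 3.14, 3.14].

### API

Orientations are given as a rotation vector (axis times angle).
In Python, from bench import r gives the robot as it stands. The module is installed in compiled form; this text tells all that it offers.
- The arm moves only by the tool play_rows, never from a script. Its argument "deltas" is a list of rows, each a list of 3 entries, a list of its own where there are three numbers: the finger opening in mm, from 0 to 85.4, then the shift along the tool's x, y, z in mm, then the turn, a rotation vector about the tool's x, y, z in rad. A call has 1 to 8 rows; each row is the pose to reach, as a shift and turn from the pose measured when the call began, along the tool's axes at that moment; what a row does not reach only later rows make up. A row lasts 1/8 s, in which the tool goes at most 62.5 mm and 10.7 degrees, less where a joint would pass 70% of its speed; a pose out of reach is approached as far as the arm can. A call with a gripper value outside its range is refused whole. The fingers move at their own pace and stop on an object; "squeeze" is the grip in N (left out, the last holds). Time passes only in rows, so rows that repeat a pose let the fingers close. It gives the time, the measured TCP pose, the force and the opening at its end, in the units of the state.
- r.get_obs(): the state, without advancing time (a new reading comes with each control period).
- r.grab_frame(name): name is "scene" or "top"; returns (picture, depth): 384x512x3 uint8, red, green, blue; 384x512 float32, m along the optical axis (not along the pixel's ray), 0 where there is no reading.
- r.camera_model(name): a dict with "mtx" (3x3 intrinsics, pixels), "D" ([k1, k2, p1, p2, k3] as OpenCV has them; the pictures are not rectified), "rvec" (rotation vector, rad) and "tvec" (3), from world to camera coordinates, as OpenCV has them. Camera axes: x right, y down, z forward; pixel columns grow to the right and rows downward; lengths in m; the calibration is good to about 2 mm. A picture is of the moment at which its call begins. camera_model takes no time and is no camera call.
- r.hand_in(): hands the job in, once; it reports no verdict.
The state is a dict: "clock": time; "joints": joint angles; "qvel": joint speeds; "tau": joint torques, N m; "tcp_pos": TCP position; "orientation": TCP orientation; "contact_force": force on the tool from outside, world axes, zero at the start; "moment": the same for the moment, N m; "grip_width": finger opening in m.
Only numpy, scipy, OpenCV 4.12 (cv2) and the standard library are available. Lean on these libraries where they do the work, as an engineer would, in place of code of your own. Each camera call takes 0.05 s, during which the arm holds its last target. There are 200 camera calls.

### The job

The drive hatch of the tabletop potter's wheel has been left standing open. With your fingertips push it down gently until it lies shut on the deck, then set a fingertip in the slot of each of its two quarter-turn fasteners and turn it clockwise a quarter turn to its stop, so that both lock. Do not lift the hatch, and leave the pots and tools standing about where they are.

Things in the scene. Friction and masses are not known exactly. Their poses are not given: they have to be found in the camera images.
- machine: Tabletop potter's wheel: a cream metal box 360 (x) by 600 (y) mm, flat deck 170 mm above the table, fixed; its place and yaw vary. Origin: centre of its underside; z up, x away from the robot, y left. Grey hatch on its right half; on its left half an aluminium wheel head 250 mm across, top 26 mm above the deck, centred at y = +140 mm, with a bowl on it.
- hatch_hinge (a point): Middle of the hatch's hinge line, at deck height, at x = +115, y = -155 mm of the machine; same axes as the machine: the hinge line runs along its y. It does not move.
- hatch (a joint): Opening angle, rad: 0 = shut flat on the deck, stop at 1.2; starts 0.42 to 0.65. A grey sheet 235 mm from hinge to free edge, 260 mm wide, 5 mm thick, 0.55 kg, hinged on its far (+x) edge, so the edge nearer the robot swings up. Shut, its outer face is 6 mm above the deck. The stiff hinge holds it where it is left; 2 to 5 N near the free edge push it down.
- hatch_push (a point): Point on the hatch's outer face, 190 mm from the hinge line, midway between the two fasteners (46 mm of bare sheet between their flanges); swings with the hatch. z is the face's outward normal, x points to the hinge. A good place to push.
- dial_left (a joint): Turn of the left (+y) fastener, rad: 0 = open, 1.571 = locked (its stop), positive clockwise as seen on the outer face; starts 0 to 0.2, stays where it is left. Takes about 0.08 N m, a little more where its pawl draws under the keeper. It locks only on a shut hatch: the pawl draws down the last 5 mm at the free edge, no more.
- dial_right (a joint): Turn of the right (-y) fastener, the same as the left. Each is a round turn-button: a metal flange 74 mm across, 5 mm thick, and on it two raised black D-shaped halves 14 mm high (68 mm across together) with a straight slot between them, 26 mm wide, 14 mm deep, open at both ends, top edges chamfered 1.5 mm.
- dial_left_slot (a point): Middle of the slot's floor in the left fastener, on its axis: 190 mm from the hinge line, 60 mm left of the hatch's middle, 11 mm above the deck when shut. z out of the slot along the axis, y along the slot, x across it; turns with the fastener. Hatch shut: the slot lies along the machine's y when open, along its x when locked.
- dial_right_slot (a point): The same of the right fastener, 60 mm right of the middle of the hatch.
- bowl: Stoneware bowl, 116 mm across, 55 mm high, on the wheel head. Origin under its centre. Leave alone.
- rib: Wooden throwing rib, 85 by 42 by 7 mm, flat on the deck before the hatch, along its edge. Origin under its centre. Leave alone.
- pinch_pot: Dark clay pinch pot, 68 mm across, 40 mm high, at the back of the deck. Origin under its centre. Leave alone.
- loop_tool: Loop tool, 163 mm long, 16 mm high, on the deck before the wheel head, along its edge. Origin under its handle. Leave alone.
- mug: Bisque mug, 76 mm across, 85 mm high, on the table to the right of the machine. Origin under its centre. Leave alone.
- sprayer: Amber spray bottle, 72 mm across, 206 mm high, on the table to the right of the machine. Origin under its centre. Leave alone.
- tool_tin: Brass tin of brushes and tools, 84 mm across, 215 mm high with its tools, on the table to the right of the machine. Origin under its centre. Leave alone.
- rule: Steel rule, 300 by 28 by 4 mm, flat on the table by the machine's right side. Origin under its centre, x along it. Leave alone.

How it is judged:
By the outcome, as a careful person would: the job done as asked, in the order asked, and still so for the second after the job is handed in, with the robot touching nothing.
It also fails if it takes over 64 s, if anything falls off the work surface, if the arm or the gripper's body presses on something with over 40 N, if the wrist force passes 120 N, or if a joint passes its speed limit or range.

## Working session

There is one attempt and no reset: what is moved stays moved. The work goes in short steps, Python scripts to look and compute and a tool call to move; the robot and the scene stay as the last step left them, time stands still between calls to the robot, and variables do not carry over. Pictures are saved under pics/ and viewed, about 8 in all and at most 12, crops included, and the job is handed in when it is done.

Besides the shell and the picture viewer there is one more tool, called as a command line: name --argument value ..., lists and objects as JSON in quotes. play_rows: Moves the arm, as the interface text tells. Its arguments: {"type":"object","properties":{"deltas":{"type":"array"},"squeeze":{"type":"number"}},"required":["deltas"]}

```bash
mkdir -p pics; cat > h.py <<'E'
import numpy as np,cv2
from bench import r
from scipy.spatial.transform import Rotation as R
def cam(n):
    m=r.camera_model(n);K=np.array(m['mtx'],float);D=np.array(m['D'],float).ravel()
    Rm=cv2.Rodrigues(np.array(m['rvec'],float).reshape(3,1))[0];t=np.array(m['tvec'],float).ravel()
    return K,D,Rm,t
def cloud(n,dep):
    K,D,Rm,t=cam(n);h,w=dep.shape
    u,v=np.meshgrid(np.arange(w),np.arange(h))
    p=cv2.undistortPoints(np.stack([u,v],-1).reshape(-1,1,2).astype(float),K,D).reshape(h,w,2)
    c=np.dstack([p*dep[...,None],dep])
    P=(c-t)@Rm; P[dep<=0]=np.nan
    return P
def ray(n,uv,z):
    K,D,Rm,t=cam(n)
    p=cv2.undistortPoints(np.array(uv,float).reshape(-1,1,2),K,D).reshape(-1,2)
    d=np.c_[p,np.ones(len(p))]@Rm; o=-Rm.T@t
    return o+d*((z-o[2])/d[:,2])[:,None]
def proj(n,X):
    K,D,Rm,t=cam(n)
    return cv2.projectPoints(np.array(X,float).reshape(-1,3),cv2.Rodrigues(Rm)[0],t,K,D)[0].reshape(-1,2)
E
python3 - <<'E'
from h import *
ims=[]
for n in('scene','top'):
    im,d=r.grab_frame(n);np.savez(f'{n}0.npz',im=im,d=d)
    cv2.imwrite(f'pics/{n}0.png',im[...,::-1])
    K,D,Rm,t=cam(n);print(n,-Rm.T@t,Rm[2],K[0,0])
print(r.get_obs(),r.grip_point_offset)
E
```

```text
scene [ 0.87493628 -0.63296822  0.95949034] [-0.32118953  0.51045281 -0.79766861] 388.685208547791
top [ 0.30129659 -0.10400254  1.5494149 ] [ 0.16190505  0.00765964 -0.98677661] 488.39632905302
{'clock': 0.1, 'joints': array([-1.28408289,  0.47773321,  0.02233662,  1.55632864, -0.01149118,
        1.10930333, -0.08310158]), 'qvel': array([-3.00655691e-06, -2.17244412e-03, -4.67489569e-04, -4.34028486e-03,
       -1.83950524e-03,  1.32110878e-03, -1.17896513e-03]), 'tau': array([ 5.12796934e-03, -5.97757423e+01,  1.61397278e+00, -2.81952327e+01,
        1.28256460e-02,  5.01790841e-03, -4.08363348e-06]), 'tcp_pos': array([0.2594359 , 0.62258367, 0.23042236]), 'orientation': array([-6.16069035e-01, -3.08039056e+00,  2.56382571e-03]), 'contact_force': array([ 0.9022602 ,  0.32325526, -0.13003181]), 'moment': array([-0.00358481, -0.04909652,  0.00345441]), 'grip_width': 0.08565259686043031} 0.0187
```

View pics/scene0.png

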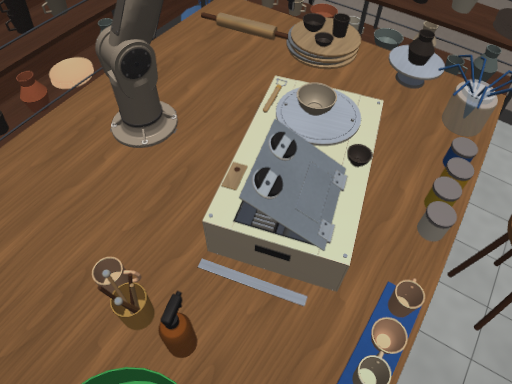

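View pics/top0.png

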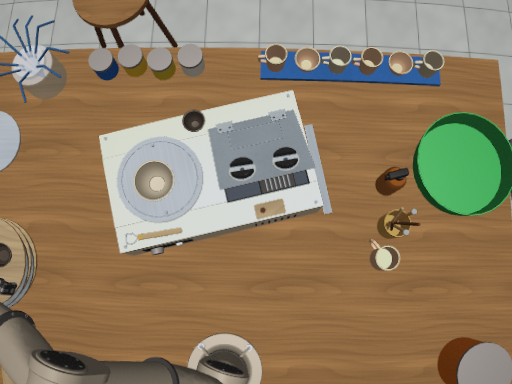

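The scene view shows the hatch open on its right half, the rib before it and the bowl on the wheel. In the top view the deck corners are near (101,137), (293,93), (324,207) and (121,251), and the dials near (242,168) and (286,158).

```bash
python3 - <<'E'
from h import *
f=np.load('top0.npz');im,d=f['im'],f['d'];P=cloud('top',d)
C=ray('top',[(101,137),(293,93),(324,207),(121,251)],.17);print(C.round(3))
print([np.linalg.norm(C[i]-C[(i+1)%4]).round(3) for i in range(4)])
hsv=cv2.cvtColor(im,cv2.COLOR_RGB2HSV)
m=(abs(P[...,2]-.17)<.012)&(im[...,0]>150)&(P[...,0]>.3)&(P[...,0]<1)
m=m.astype(np.uint8);n,l,s,_=cv2.connectedComponentsWithStats(m);k=1+s[1:,4].argmax()
pts=P[l==k];print('deck z',np.nanmedian(pts[:,2]))
vu=np.argwhere(l==k);xy=ray('top',vu[:,::-1],.17)[:,:2].astype(np.float32)
rc=cv2.minAreaRect(xy);print(rc)
# hatch plane per view
for n,poly in(('top',[(222,165),(218,145),(295,122),(306,150),(265,170)]),('scene',[(300,160),(325,185),(315,215),(280,200),(290,165)])):
    g=np.load(n+'0.npz');Q=cloud(n,g['d']);mk=np.zeros(g['d'].shape,np.uint8);cv2.fillPoly(mk,[np.array(poly)],1)
    q=Q[mk>0];q=q[~np.isnan(q[:,0])]
    for _ in range(4):
        c=np.median(q,0);U=np.linalg.svd(q-q.mean(0),full_matrices=0)[2][2];U*=np.sign(U[2]);e=(q-q.mean(0))@U;q=q[abs(e)<.006]
    print(n,len(q),q.mean(0),U,'tilt',np.arccos(U[2]),'az',np.arctan2(U[1],U[0]),e.std())
# black dials
g=np.load('top0.npz');blk=(im.max(2)<45).astype(np.uint8);blk[:,:205]=0;blk[:,310:]=0;blk[:140]=0;blk[182:]=0
n,l,s,c=cv2.connectedComponentsWithStats(blk)
for i in range(1,n):
    if s[i,4]>25: print(s[i],c[i],np.nanmedian(P[l==i],0))
E
```

```text
[[ 0.691  0.379  0.17 ]
 [ 0.836 -0.193  0.17 ]
 [ 0.494 -0.284  0.17 ]
 [ 0.355  0.294  0.17 ]]
[np.float64(0.589), np.float64(0.354), np.float64(0.594), np.float64(0.347)]
deck z 0.1695770755991557
((0.598369836807251, 0.05360284447669983), (0.36136627197265625, 0.6007751822471619), 14.555195808410645)
top 2164 [ 0.65342111 -0.10519906  0.23368121] [0.48701102 0.12685063 0.86413494] tilt 0.5273674211476428 az 0.25480607277030204 0.0021596103380373387
scene 1557 [ 0.67091514 -0.10184714  0.22491488] [0.44534737 0.1291252  0.88599797] tilt 0.4821544841211505 az 0.28220452265967133 0.0012946534367923553
[274 148  22   9 118] [284.19491525 151.52542373] [ 0.62831634 -0.16247784  0.27386607]
[231 158  21   9 115] [240.63478261 161.53913043] [ 0.59707716 -0.04707035  0.27398802]
[276 159  22   9 130] [286.42307692 163.12307692] [ 0.59116905 -0.16947983  0.29417441]
[232 169  22   9 123] [242.27642276 173.32520325] [ 0.56206959 -0.05210429  0.29414092]
```

```bash
cat >> h.py <<'E'
YAW=np.deg2rad(14.55);MC=np.array([.598,.054,0])
RM=R.from_euler('z',YAW)
def M(x,y,z): return MC+RM.apply(np.array([x,y,z])/1000.)
def go(pos,ydeg=90):
    """shift(mm)/turn to vertical tool at pos, tool y at ydeg in machine frame"""
    o=r.get_obs();T=R.from_rotvec(o['orientation'])
    G=RM*R.from_euler('z',ydeg-90,degrees=True)*R.from_matrix(np.array([[-1,0,0],[0,1,0],[0,0,-1.]]))
    print((T.inv().apply(np.array(pos)-o['tcp_pos'])*1000).round(1),(T.inv()*G).as_rotvec().round(3))
def st():
    o=r.get_obs();print(o['clock'].__round__(2),o['tcp_pos'].round(4),o['joints'].round(2),'F',o['contact_force'].round(1),'M',o['moment'].round(2),o['grip_width'].round(4))
E
python3 - <<'E'
from h import *
th=.5
go(M(115-190*np.cos(th),-155,380))
for n,x in(('L',60),('R',-60)): print(n,M(-75,-155+x,181).round(4))
E
```

```text
[-583.6 -549.6 -148.6] [-0.002 -0.    -0.649]
L [ 0.5493 -0.0568  0.181 ]
R [ 0.5794 -0.1729  0.181 ]
```

play_rows --deltas '[[0, [0, 0, -50], [0, 0, 0]], [0, [0, 0, -100], [0, 0, 0]], [0, [-30, -28, -145], [0, 0, -0.05]], [0, [-72, -68, -148], [0, 0, -0.1]], [0, [-115, -108, -148], [0, 0, -0.15]], [0, [-158, -148, -148], [0, 0, -0.2]], [0, [-201, -188, -148], [0, 0, -0.25]], [0, [-243, -229, -148], [0, 0, -0.3]]]'

```text
clock: 1.1
tcp_pos: [0.3962, 0.3159, 0.3786]
orientation: [-0.146, -3.138, 0.003]
contact_force: [0.9, 0.4, -1.0]
grip_width: -0.0001
```

```bash
python3 -c "
from h import *
st();go(M(115-190*np.cos(.5),-155,380))"
```

```text
Traceback (most recent call last):
  File "h.py", line 32, in st
    o=r.get_obs();print(o['clock'].__round__(2),o['tcp_pos'].round(4),o['joints'].round(2),'F',o['contact_force'].round(1),'M',o['moment'].round(2),o['grip_width'].round(4))
                                                                                                                                                    ^^^^^^^^^^^^^^^^^^^^^
AttributeError: 'float' object has no attribute 'round'
```

```bash
sed -i "s/o\['grip_width'\].round(4)/round(o['grip_width'],4)/" h.py; python3 -c "
from h import *
st();go(M(115-190*np.cos(.5),-155,380))"
```

```text
1.1 [0.3962 0.3159 0.3786] [-0.92  0.08  0.14  1.75 -0.01  1.31  0.69] F [ 0.9  0.4 -1. ] M [ 0.01 -0.04  0.  ] -0.0001
[-229.4 -405.3   -0.8] [-0.002 -0.001 -0.347]
```

play_rows --deltas '[[0, [-26, -47, 0], [0, 0, -0.05]], [0, [-54, -95, 0], [0, 0, -0.1]], [0, [-82, -145, 0], [0, 0, -0.15]], [0, [-110, -195, 0], [0, 0, -0.2]], [0, [-138, -245, 0], [0, 0, -0.25]], [0, [-167, -296, 0], [0, 0, -0.3]], [0, [-196, -347, 0], [0, 0, -0.347]], [0, [-220, -388, 0], [0, 0, -0.347]]]'

```text
clock: 2.1
tcp_pos: [0.5793, -0.0934, 0.3789]
orientation: [0.396, -3.115, 0.003]
contact_force: [0.5, 0.5, 0.0]
grip_width: 0.0001
```

```bash
python3 - <<'E'
from h import *
st()
for th in(.5,.4,.3,.2,.1,0): print(th,end=' ');go(M(115-190*np.cos(th)+6*np.sin(th),-155,170+190*np.sin(th)+6*np.cos(th)))
E
```

```text
2.1 [ 0.5793 -0.0934  0.3789] [-0.36  0.24  0.52  1.6  -0.12  1.33  1.99] F [0.5 0.5 0. ] M [ 0.04 -0.08  0.  ] 0.0001
0.5 [ -6.4 -16.8 112.6] [-0.002 -0.002 -0.001]
0.4 [  2.3 -16.8 129.4] [-0.002 -0.002 -0.001]
0.3 [  9.4 -16.8 147.1] [-0.002 -0.002 -0.001]
0.2 [ 14.6 -16.7 165.3] [-0.002 -0.002 -0.001]
0.1 [ 18.  -16.7 184. ] [-0.002 -0.002 -0.001]
0 [ 19.6 -16.7 203. ] [-0.002 -0.002 -0.001]
```

play_rows --deltas '[[0, [-3, -17, 40], [0, 0, 0]], [0, [-6, -17, 80], [0, 0, 0]], [0, [-6, -17, 95], [0, 0, 0]], [0, [-5, -17, 103], [0, 0, 0]], [0, [-4, -17, 109], [0, 0, 0]], [0, [-2, -17, 115], [0, 0, 0]], [0, [0, -17, 121], [0, 0, 0]], [0, [2, -17, 127], [0, 0, 0]]]'

```text
clock: 3.1
tcp_pos: [0.5815, -0.1108, 0.252]
orientation: [0.396, -3.116, 0.003]
contact_force: [-0.7, -1.1, 3.4]
grip_width: 0.0
```

```bash
python3 - <<'E'
from h import *
st()
for th in(.4,.3,.2,.1,0): print(th,end=' ');go(M(115-190*np.cos(th)+6*np.sin(th),-155,170+190*np.sin(th)+6*np.cos(th)))
E
```

```text
3.1 [ 0.5815 -0.1108  0.252 ] [-0.31  0.34  0.5   1.76 -0.18  1.08  2.08] F [-0.7 -1.1  3.4] M [-0.12  0.19  0.05] 0.0
0.4 [0.3 0.4 2.5] [-0.002 -0.001 -0.001]
0.3 [ 7.3  0.4 20.2] [-0.002 -0.001 -0.001]
0.2 [12.6  0.4 38.4] [-0.002 -0.001 -0.001]
0.1 [16.   0.5 57.1] [-0.002 -0.001 -0.001]
0 [17.5  0.5 76. ] [-0.002 -0.001 -0.001]
```

Contact at 3.4 N, as expected; I follow the arc down.

play_rows --deltas '[[0, [2, 0, 6], [0, 0, 0]], [0, [4, 0, 13], [0, 0, 0]], [0, [7, 0, 20], [0, 0, 0]], [0, [9, 0, 27], [0, 0, 0]], [0, [11, 0, 34], [0, 0, 0]], [0, [13, 0, 41], [0, 0, 0]], [0, [14, 0, 48], [0, 0, 0]], [0, [16, 0, 55], [0, 0, 0]]]'

```text
clock: 4.1
tcp_pos: [0.566, -0.1149, 0.1966]
orientation: [0.396, -3.116, 0.003]
contact_force: [2.2, 0.1, 1.7]
grip_width: -0.0001
```

play_rows --deltas '[[0, [0, 0, 4], [0, 0, 0]], [0, [1, 0, 8], [0, 0, 0]], [0, [1, 0, 12], [0, 0, 0]], [0, [2, 0, 15], [0, 0, 0]], [0, [2, 0, 17], [0, 0, 0]]]'

```text
clock: 4.72
tcp_pos: [0.5642, -0.1153, 0.1795]
orientation: [0.396, -3.116, 0.003]
contact_force: [0.3, -0.4, 2.4]
grip_width: 0.0
```

```bash
python3 - <<'E'
from h import *
st();go(M(115-190,-155,176))
E
```

```text
4.72 [ 0.5642 -0.1153  0.1795] [-0.28  0.4   0.47  1.87 -0.22  0.92  2.12] F [ 0.3 -0.4  2.4] M [ 0.09 -0.12 -0.01] 0.0
[-0.3  0.4  3.5] [-0.002 -0.    -0.001]
```

Still 2.4 N; go a little further until the force rises.

play_rows --deltas '[[0, [0, 0, 2], [0, 0, 0]], [0, [0, 0, 3.5], [0, 0, 0]], [0, [0, 0, 4], [0, 0, 0]], [0, [0, 0, 4], [0, 0, 0]]]'

```text
clock: 5.22
tcp_pos: [0.5641, -0.1154, 0.1761]
orientation: [0.396, -3.116, 0.003]
contact_force: [-2.4, 0.6, 7.4]
grip_width: 0.0003
```

play_rows --deltas '[[0, [0, 0, 1], [0, 0, 0]], [0, [0, 0, 1.5], [0, 0, 0]], [0, [0, 0, 1.5], [0, 0, 0]]]'

```text
clock: 5.6
tcp_pos: [0.5641, -0.1154, 0.1761]
orientation: [-0.396, 3.116, -0.001]
contact_force: [-4.4, -0.2, 14.2]
grip_width: -0.0001
```

play_rows --deltas '[[20, [0, 0, -20], [0, 0, 0]], [20, [10, 0, -60], [0, 0, 0]], [20, [40, 30, -100], [0, 0, 0]], [20, [70, 80, -130], [0, 0, 0]], [20, [90, 125, -150], [0, 0, 0]]]'

```text
clock: 6.22
tcp_pos: [0.4442, -0.0162, 0.3268]
orientation: [-0.394, 3.116, -0.001]
contact_force: [0.7, 1.8, -0.5]
grip_width: 0.0202
```

```bash
python3 - <<'E'
from h import *
st();out=[]
ims=[]
for n in('top','scene'):
    im,d=r.grab_frame(n);np.savez(n+'1.npz',im=im,d=d)
    L,Rr=M(-75,-95,189),M(-75,-215,189)
    p=proj(n,[L,Rr,M(-75,-155,176)]);print(n,p.round(1))
    cx,cy=p[2].astype(int);k=65
    c=cv2.resize(im[cy-k:cy+k,cx-k:cx+k],(390,390),interpolation=cv2.INTER_CUBIC)[...,::-1].copy()
    for q in p[:2]:
        u=((q-[cx-k,cy-k]+.5)*3).astype(int);cv2.circle(c,tuple(map(int,u)),2,(0,0,255),-1)
    ims.append(c)
cv2.imwrite('pics/c1.png',np.hstack(ims))
E
```

```text
6.22 [ 0.4442 -0.0162  0.3268] [-0.55 -0.03  0.44  1.97  0.01  1.19  1.71] F [ 0.7  1.8 -0.5] M [ 0.11 -0.03 -0.02] 0.0202
top [[244.9 185.3]
 [286.1 175.6]
 [265.5 181.3]]
scene [[268.8 164.3]
 [253.8 199.7]
 [261.5 184.5]]
```

View pics/c1.png

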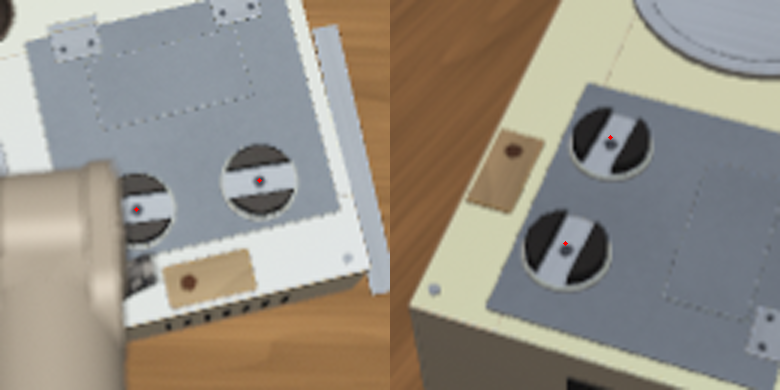

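Both views show the hatch flat and both fasteners near my predicted centres (red dots), with slots close to the machine's y. I'll measure centres and slot angles from the black halves.

```bash
cat >> h.py <<'E'
def dials(n,im,show=True):
    b=(im.max(2)<75).astype(np.uint8)
    for nm,y in(('L',-95),('R',-215)):
        c=M(-75,y,195);u,v=proj(n,[c])[0]
        k=np.zeros_like(b);cv2.circle(k,(int(round(u)),int(round(v))),17,1,-1)
        N,l,s,ce=cv2.connectedComponentsWithStats(b*k)
        i=1+np.argsort(-s[1:,4])[:2]
        X=ray(n,ce[i],.195);loc=RM.inv().apply(X-MC)*1000
        d=loc[0]-loc[1];a=np.degrees(np.arctan2(d[1],d[0]))%180
        if a>135:a-=180
        print(n,nm,'areas',s[i,4],'centre M',loc.mean(0).round(1),'sep',np.linalg.norm(d).round(1),'turn cw deg',round(-a,1))
E
python3 - <<'E'
from h import *
for n in('top','scene'): dials(n,np.load(n+'1.npz')['im'])
g=np.load('scene1.npz');P=cloud('scene',g['d'])
for x,y in((60,-155),(20,-155),(-30,-155),(-60,-155),(-100,-155)):
    u,v=proj('scene',[M(x,y,176)])[0].round().astype(int);print(x,np.nanmedian(P[v-2:v+3,u-2:u+3,2]).round(4))
E
```

```text
top L areas [26 18] centre M [ -81.7 -102.7  195. ] sep 41.3 turn cw deg 6.5
top R areas [36 30] centre M [ -80.1 -215.1  195. ] sep 41.0 turn cw deg 7.7
scene L areas [124 118] centre M [ -72.  -103.3  195. ] sep 42.6 turn cw deg 9.9
scene R areas [148 143] centre M [ -71.9 -222.   195. ] sep 42.7 turn cw deg 8.2
60 0.1775
20 0.1776
-30 0.1754
-60 0.1738
-100 0.1745
```

```bash
python3 - <<'E'
from h import *
l=lambda X:(RM.inv().apply(X-MC)*1000).round(1)
print(l(ray('scene',[(268.8,166.8),(253.8,201.2)],.181)))
print(l(ray('top',[(244.8,185.6),(285.8,175.8)],.181)))
im=np.load('top1.npz')['im'];im2=im.astype(int)-28;dials('top',np.clip(im2,0,255))
E
```

```text
[[ -74.2  -96.6  181. ]
 [ -75.4 -213.9  181. ]]
[[ -74.4  -94.5  181. ]
 [ -73.8 -215.   181. ]]
top L areas [92 89] centre M [ -76.4 -100.2  195. ] sep 44.5 turn cw deg 7.0
top R areas [114 109] centre M [ -75.9 -215.   195. ] sep 43.8 turn cw deg 6.1
```

```bash
python3 - <<'E'
from h import *
go(M(-74.6,-95.5,260),82);go(M(-74.6,-95.5,203),82)
E
```

```text
[-90.7 -70.1  67.9] [0.002 0.003 0.145]
[-90.6 -70.2 124.9] [0.002 0.003 0.145]
```

play_rows --deltas '[[20, [-40, -30, 0], [0, 0, 0.07]], [20, [-80, -60, 20], [0, 0, 0.145]], [20, [-91, -70, 60], [0.002, 0.003, 0.145]], [20, [-91, -70, 100], [0.002, 0.003, 0.145]], [20, [-91, -70, 123], [0.002, 0.003, 0.145]], [20, [-91, -70, 125], [0.002, 0.003, 0.145]]]'

```text
clock: 7.08
tcp_pos: [0.5487, -0.0575, 0.2008]
orientation: [0.178, -3.132, 0.001]
contact_force: [-0.1, -1.0, 0.6]
grip_width: 0.0201
```

```bash
python3 - <<'E'
from h import *
st();go(M(-74.6,-95.5,184),82)
n='scene';im,d=r.grab_frame(n);u,v=proj(n,[M(-75,-95,195)])[0].astype(int);k=50
cv2.imwrite('pics/c2.png',cv2.resize(im[v-k:v+k,u-k:u+k],(500,500),interpolation=cv2.INTER_CUBIC)[...,::-1])
E
```

```text
7.08 [ 0.5487 -0.0575  0.2008] [-0.41  0.33  0.5   1.91 -0.19  0.95  1.86] F [-0.1 -1.   0.6] M [-0.01  0.   -0.02] 0.0201
[-1.2  0.2 16.8] [-0.001 -0.005 -0.001]
```

View pics/c2.png

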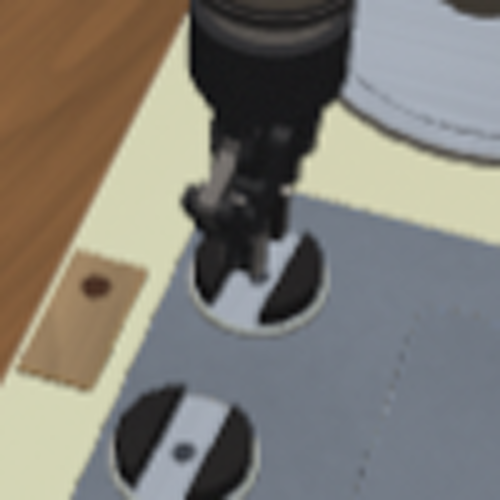

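The two fingertips stand above the left slot, in line with it (around pixel (240,260) of the crop). I lower them.

play_rows --deltas '[[20, [-1, 0, 5], [0, -0.005, 0]], [20, [-1, 0, 9], [0, -0.005, 0]], [20, [-1, 0, 12], [0, -0.005, 0]], [20, [-1, 0, 14], [0, -0.005, 0]], [20, [-1, 0, 15], [0, -0.005, 0]]]'

```text
clock: 7.75
tcp_pos: [0.5506, -0.0574, 0.187]
orientation: [-0.178, 3.134, -0.001]
contact_force: [0.1, 1.0, 0.0]
grip_width: 0.02
```

```bash
python3 - <<'E'
from h import *
st();go(M(-74.6,-95.5,184.5),82)
E
```

```text
7.75 [ 0.5506 -0.0574  0.187 ] [-0.41  0.35  0.5   1.92 -0.21  0.92  1.88] F [0.1 1.  0. ] M [-0.03 -0.02  0.  ] 0.02
[0.8 0.3 2.5] [-0.001  0.003 -0.001]
```

play_rows --deltas '[[20, [0.5, 0, 2.5], [0, 0, 0]], [20, [0.5, 0, 2.5], [0, 0, 0.08]], [20, [0.5, 0, 2.5], [0, 0, 0.16]], [20, [0.5, 0, 2.5], [0, 0, 0.26]], [20, [0.5, 0, 2.5], [0, 0, 0.36]], [20, [0.5, 0, 2.5], [0, 0, 0.46]], [20, [0.5, 0, 2.5], [0, 0, 0.56]], [20, [0.5, 0, 2.5], [0, 0, 0.66]]]'

```text
clock: 8.75
tcp_pos: [0.5504, -0.0577, 0.1846]
orientation: [0.851, 3.02, 0.0]
contact_force: [0.5, -0.8, -0.5]
grip_width: 0.0201
```

```bash
python3 - <<'E'
from h import *
st();go(M(-74.6,-95.5,184.5),0)
E
```

```text
8.75 [ 0.5504 -0.0577  0.1846] [-0.52  0.38  0.65  1.93 -0.29  0.92  1.29] F [ 0.5 -0.8 -0.5] M [-0.17 -0.18  0.08] 0.0201
[0.8 0.1 0.1] [0.003 0.003 0.767]
```

play_rows --deltas '[[20, [0.5, 0, 0], [0, 0, 0.1]], [20, [0.5, 0, 0], [0, 0, 0.2]], [20, [0.5, 0, 0], [0, 0, 0.3]], [20, [0.5, 0, 0], [0, 0, 0.4]], [20, [0.5, 0, 0], [0, 0, 0.5]], [20, [0.5, 0, 0], [0, 0, 0.6]], [20, [0.5, 0, 0], [0, 0, 0.68]], [20, [0.5, 0, 0], [0, 0, 0.76]]]'

```text
clock: 9.75
tcp_pos: [0.55, -0.0572, 0.1846]
orientation: [1.914, 2.487, 0.003]
contact_force: [-0.3, 0.7, 0.8]
grip_width: 0.0197
```

play_rows --deltas '[[20, [0, 0, 0], [0, 0, 0.03]], [20, [0, 0, 0], [0, 0, 0.06]], [20, [0, 0, 0], [0, 0, 0.08]], [20, [0, 0, 0], [0, 0, 0.08]]]'

```text
clock: 10.25
tcp_pos: [0.55, -0.0571, 0.1845]
orientation: [2.012, 2.409, 0.003]
contact_force: [-0.6, 0.7, 1.1]
grip_width: 0.0203
```

```bash
python3 - <<'E'
from h import *
st();go(M(-74.6,-95.5,184.5),0)
E
```

```text
10.25 [ 0.55   -0.0571  0.1845] [-0.67  0.44  0.86  1.94 -0.41  0.94  0.57] F [-0.6  0.7  1.1] M [0.09 0.12 0.09] 0.0203
[-0.1 -0.2  0. ] [ 0.003  0.001 -0.075]
```

play_rows --deltas '[[20, [0, 0, 0], [0, 0, 0.03]], [20, [0, 0, 0], [0, 0, 0.05]], [20, [0, 0, 0], [0, 0, 0.06]], [20, [0, 0, 0], [0, 0, 0.06]]]'

```text
clock: 10.75
tcp_pos: [0.5499, -0.0571, 0.1845]
orientation: [2.083, 2.348, 0.003]
contact_force: [-0.1, 0.6, 0.8]
grip_width: 0.0198
```

```bash
python3 - <<'E'
from h import *
st();go(M(-74.6,-95.5,184.5),0)
E
```

```text
10.75 [ 0.5499 -0.0571  0.1845] [-0.68  0.44  0.88  1.94 -0.42  0.95  0.52] F [-0.1  0.6  0.8] M [0.15 0.14 0.06] 0.0198
[-0.1 -0.2  0. ] [ 0.003  0.001 -0.135]
```

play_rows --deltas '[[20, [0, 0, 0], [0, 0, 0.03]], [20, [0, 0, 0], [0, 0, 0.06]], [20, [0, 0, 0], [0, 0, 0.08]], [20, [0, 0, 0], [0, 0, 0.08]]]'

```text
clock: 11.25
tcp_pos: [0.5504, -0.0569, 0.1847]
orientation: [2.175, 2.262, 0.004]
contact_force: [0.4, 0.3, 1.9]
grip_width: 0.0204
```

```bash
python3 - <<'E'
from h import *
st();go(M(-74.6,-95.5,184.5),0)
E
```

```text
11.25 [ 0.5504 -0.0569  0.1847] [-0.7   0.45  0.9   1.94 -0.43  0.95  0.45] F [0.4 0.3 1.9] M [ 0.16 -0.05  0.75] 0.0204
[-0.3 -0.6  0.2] [ 0.004  0.001 -0.214]
```

At the stop (0.75 N m). Relax the turn a little, lift straight up, and head for the right one.

play_rows --deltas '[[20, [0, 0, 0], [0, 0, -0.06]], [20, [0, 0, 0], [0, 0, -0.13]], [20, [0, 0, -8], [0, 0, -0.13]], [20, [0, 0, -25], [0, 0, -0.13]], [20, [0, 0, -60], [0, 0, -0.2]], [20, [0, 0, -80], [0, 0, -0.35]], [20, [0, 0, -80], [0, 0, -0.5]]]'

```text
clock: 12.12
tcp_pos: [0.5514, -0.0574, 0.2677]
orientation: [1.541, 2.729, 0.006]
contact_force: [0.4, -0.8, -0.4]
grip_width: 0.0199
```

```bash
python3 - <<'E'
from h import *
st();go(M(-74.8,-214.6,203),83)
n='scene';im,d=r.grab_frame(n);dials(n,im)
E
```

```text
12.12 [ 0.5514 -0.0574  0.2677] [-0.69  0.31  0.85  1.85 -0.26  1.09  0.8 ] F [ 0.4 -0.8 -0.4] M [0.01 0.   0.03] 0.0199
[-112.8  -35.9   65. ] [ 0.004  0.008 -1.16 ]
scene L areas [155 145] centre M [ -71.8 -102.7  195. ] sep 42.2 turn cw deg -92.5
scene R areas [147 142] centre M [ -71.9 -221.8  195. ] sep 42.7 turn cw deg 8.1
```

play_rows --deltas '[[20, [-20, -6, 0], [0, 0, -0.16]], [20, [-45, -14, 0], [0, 0, -0.32]], [20, [-70, -22, 0], [0, 0, -0.48]], [20, [-95, -30, 0], [0, 0, -0.64]], [20, [-113, -36, 0], [0, 0, -0.8]], [20, [-113, -36, 10], [0, 0, -0.96]], [20, [-113, -36, 30], [0.004, 0.008, -1.1]], [20, [-113, -36, 45], [0.004, 0.008, -1.16]]]'

```text
clock: 13.18
tcp_pos: [0.5793, -0.1727, 0.2221]
orientation: [0.214, -3.133, 0.001]
contact_force: [-0.2, -0.3, 0.9]
grip_width: 0.0205
```

```bash
python3 - <<'E'
from h import *
st();go(M(-74.8,-214.6,203),83)
E
```

```text
13.18 [ 0.5793 -0.1727  0.2221] [-0.24  0.41  0.56  1.77 -0.25  1.04  2.12] F [-0.2 -0.3  0.9] M [ 0.02  0.04 -0.  ] 0.0205
[-0.2  0.2 19.1] [-0.    -0.001  0.005]
```

play_rows --deltas '[[20, [0, 0, 12], [0, 0, 0]], [20, [0, 0, 20], [0, 0, 0]], [20, [0, 0, 26], [0, 0, 0]], [20, [0, 0, 30], [0, 0, 0]], [20, [0, 0, 33], [0, 0, 0]], [20, [0, 0, 36], [0, 0, 0]], [20, [0, 0, 37.5], [0, 0, 0]]]'

```text
clock: 14.05
tcp_pos: [0.5796, -0.1727, 0.1847]
orientation: [0.214, -3.134, 0.001]
contact_force: [1.0, 0.0, -0.4]
grip_width: 0.0199
```

```bash
python3 - <<'E'
from h import *
st();go(M(-74.8,-214.6,184.5),83)
E
```

```text
14.05 [ 0.5796 -0.1727  0.1847] [-0.22  0.45  0.55  1.8  -0.28  0.96  2.15] F [ 1.   0.  -0.4] M [ 0.03 -0.18  0.03] 0.0199
[0.1 0.2 0.2] [-0.001 -0.     0.005]
```

In the slot without resistance. Turn clockwise.

play_rows --deltas '[[20, [0, 0, 0], [0, 0, 0.1]], [20, [0, 0, 0], [0, 0, 0.2]], [20, [0, 0, 0], [0, 0, 0.3]], [20, [0, 0, 0], [0, 0, 0.4]], [20, [0, 0, 0], [0, 0, 0.5]], [20, [0, 0, 0], [0, 0, 0.6]], [20, [0, 0, 0], [0, 0, 0.7]], [20, [0, 0, 0], [0, 0, 0.8]]]'

```text
clock: 15.05
tcp_pos: [0.5808, -0.1731, 0.1852]
orientation: [1.026, 2.966, -0.002]
contact_force: [3.3, -1.0, -1.1]
grip_width: 0.0202
```

play_rows --deltas '[[20, [0, 0, 0], [0, 0, 0.1]], [20, [0, 0, 0], [0, 0, 0.2]], [20, [0, 0, 0], [0, 0, 0.3]], [20, [0, 0, 0], [0, 0, 0.4]], [20, [0, 0, 0], [0, 0, 0.5]], [20, [0, 0, 0], [0, 0, 0.6]], [20, [0, 0, 0], [0, 0, 0.7]], [20, [0, 0, 0], [0, 0, 0.75]]]'

```text
clock: 16.05
tcp_pos: [0.5808, -0.173, 0.1851]
orientation: [2.044, 2.382, -0.0]
contact_force: [0.1, -0.3, -0.4]
grip_width: 0.0198
```

```bash
python3 - <<'E'
from h import *
st();go(M(-74.8,-214.6,184.5),0)
E
```

```text
16.05 [ 0.5808 -0.173   0.1851] [-0.48  0.58  0.94  1.82 -0.54  1.03  0.83] F [ 0.1 -0.3 -0.4] M [-0.04 -0.01  0.17] 0.0198
[ 0.7 -1.2  0.6] [ 0.002  0.002 -0.101]
```

play_rows --deltas '[[20, [0.5, -1, 0.4], [0, 0, 0.03]], [20, [0.5, -1, 0.4], [0, 0, 0.06]], [20, [0.5, -1, 0.4], [0, 0, 0.09]], [20, [0.5, -1, 0.4], [0, 0, 0.11]], [20, [0.5, -1, 0.4], [0, 0, 0.11]]]'

```text
clock: 16.68
tcp_pos: [0.5804, -0.173, 0.1851]
orientation: [2.17, 2.266, 0.0]
contact_force: [4.6, -2.9, 2.4]
grip_width: 0.02
```

```bash
python3 - <<'E'
from h import *
st();go(M(-74.8,-214.6,184.5),0)
E
```

```text
16.68 [ 0.5804 -0.173   0.1851] [-0.49  0.59  0.97  1.82 -0.56  1.03  0.74] F [ 4.6 -2.9  2.4] M [-0.63 -0.98  0.8 ] 0.02
[ 0.5 -0.9  0.6] [ 0.003  0.003 -0.211]
```

Same angle and moment as on the left: at the stop. Relax, lift, and move clear.

play_rows --deltas '[[20, [0, 0, 0], [0, 0, -0.06]], [20, [0, 0, 0], [0, 0, -0.13]], [20, [0, 0, -8], [0, 0, -0.13]], [20, [0, 0, -25], [0, 0, -0.13]], [20, [0, 0, -60], [0, 0, -0.13]], [20, [0, 0, -110], [0, 0, -0.13]], [20, [0, 0, -150], [0, 0, -0.13]]]'

```text
clock: 17.55
tcp_pos: [0.5796, -0.1728, 0.338]
orientation: [2.02, 2.4, 0.001]
contact_force: [0.4, 0.0, -0.7]
grip_width: 0.0199
```

```bash
python3 - <<'E'
from h import *
st();go(np.array([.35,.35,.36]),0)
E
```

```text
17.55 [ 0.5796 -0.1728  0.338 ] [-0.57  0.43  1.07  1.64 -0.39  1.3   0.73] F [ 0.4  0.  -0.7] M [-0.05 -0.09  0.02] 0.0199
[ 554.2 -136.9  -24.3] [ 0.003  0.003 -0.082]
```

play_rows --deltas '[[20, [45, -12, -20], [0, 0, 0]], [20, [95, -24, -25], [0, 0, 0]], [20, [145, -36, -25], [0, 0, 0]], [20, [195, -48, -25], [0, 0, 0]], [20, [245, -60, -25], [0, 0, 0]], [20, [295, -73, -25], [0, 0, 0]], [20, [345, -85, -25], [0, 0, 0]], [20, [380, -94, -25], [0, 0, 0]]]'

```text
clock: 18.55
tcp_pos: [0.4206, 0.1873, 0.3621]
orientation: [2.02, 2.402, 0.002]
contact_force: [0.2, -0.1, 1.2]
grip_width: 0.0202
```

```bash
python3 - <<'E'
from h import *
st()
for n in('top','scene'):
    im,d=r.grab_frame(n);dials(n,np.clip(im.astype(int)-(28 if n=='top' else 0),0,255));P=cloud(n,d)
    for x in(60,0,-60,-100):
        u,v=proj(n,[M(x,-155,176)])[0].round().astype(int);print(x,np.nanmedian(P[v-2:v+3,u-2:u+3,2]).round(4),end=' ')
    o=np.load(n+'0.npz')['im'];print()
    ims=[im] if n=='top' else ims+[im]
cv2.imwrite('pics/end.png',cv2.resize(np.hstack([ims[0][60:280,90:350],ims[1][60:280,170:430]]),(780,330))[...,::-1])
E
```

```text
18.55 [0.4206 0.1873 0.3621] [-1.61 -0.09  1.02  1.91  0.08  1.28 -0.44] F [ 0.2 -0.1  1.2] M [0.05 0.01 0.02] 0.0202
top L areas [107 102] centre M [-75.5 -95.5 195. ] sep 43.6 turn cw deg -90.0
top R areas [111 107] centre M [ -75.7 -214.7  195. ] sep 43.2 turn cw deg -91.7
60 0.1766 0 0.1749 -60 0.1739 -100 0.1756 
scene L areas [159 145] centre M [ -71.9 -102.6  195. ] sep 42.0 turn cw deg -92.1
scene R areas [182 167] centre M [ -71.8 -221.4  195. ] sep 42.2 turn cw deg -91.8
60 0.1776 0 0.1761 -60 0.1752 -100 0.1746
```

View pics/end.png

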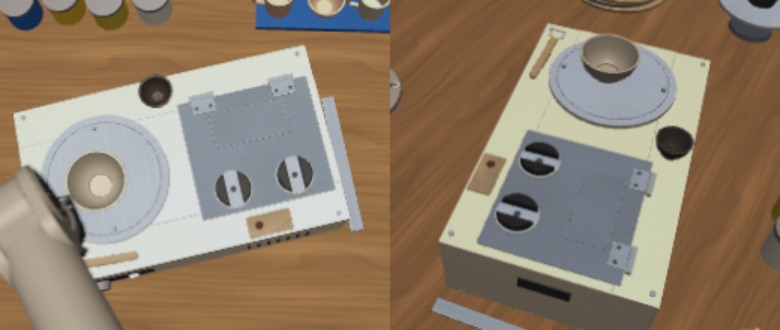

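The final picture shows the hatch flat, both slots along the machine's x (top-view dials near (233,188) and (295,174)), and the pots and tools in place.

```bash
python3 -c "
from bench import r
print(r.hand_in())"
```

```text
the job is handed in; nothing more can be done
None
```

I pushed the hatch shut and turned both fasteners clockwise to their stops. I then backed the arm clear of the hatch and handed the job in at about 18.7 s of the 64 s allowed.

- **Hatch:** It went down with 2 to 4 N at the readings on the way. I pressed to about 14 N at the fully shut position to confirm it. In the last depth readings the sheet lies at 174–178 mm, where a shut hatch should be at 176 mm.
- **Fasteners:** Both came up hard against the stop, the moment jumping to 0.75 N m on the left and 0.80 N m on the right. The final images put the left at 90.0° (top camera) and 87.9° (scene camera), and the right at 88.3° and 88.2°. The two cameras disagree by about 2° on the left. That is about the accuracy of these measurements, so I rely on the stop moments as proof of locking.
- **Everything else:** The bowl, rib, pinch pot, loop tool and rule look undisturbed in the last picture. That picture was cropped and did not show the mug, sprayer or tin. I checked those only by the arm's path, which never went near them.

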